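# Test the beam scale and set its poise to the notch

### The arm

A 6-joint arm with a two-finger parallel gripper is mounted at the origin on a cart in front of the work surface, level with it; the furniture and walls round the work are solid. World frame = base frame: x ahead of the robot, y to its left, z up, the work surface at z = 0. Lengths are in m, angles in rad, forces in N, time in s.
With the tool pointing down it reaches from about 0.25 to 0.775 m from the base axis. Payload 4 kg.
Tool frame: the origin (TCP) lies midway between the tips of the shut fingers; the grasp point (between the pads) lies 19 mm behind it; z points along the fingers, y is the direction in which the jaws open and shut (so a half turn about z gives the same grasp; the last joint's range is limited). The gripper opens to 94 mm and grips with 3 to 60 N. Pads are 16 mm wide; open, the fingers measure 119 mm over their backs; the gripper's body (75 mm by 177 mm) begins 78 mm behind the grasp point.
Start: joints at [-1.445, 0.087, 1.371, -0, 1.684, -0.103], TCP at [0.125, -0.536, 0.206] pointing down, gripper open.
Joint ranges: [-3.1, 3.1], [-0.76, 2.03], [0.27, 2.55], [-1.08, 4.22], [0.17, 2.65], [-2.57, 2.57]. Speed limits (rad/s): [2.79, 2.79, 3.14, 3.14, 3.14, 3.14].

### API

Orientations are given as [roll, pitch, yaw] about the fixed x, y, z axes, in that order (R = Rz(yaw) Ry(pitch) Rx(roll)).
In Python, from bench import robot gives the robot as it stands.
- The arm moves only by the tool servo_tool, never from a script. Its argument "rows" is a list of rows, each a list of 2 entries, a list of its own where there are three numbers: the shift along the tool's x, y, z normalised to -1 to 1, where 1 is 0.08 m, then the turn about the tool's z normalised to -1 to 1, where 1 is pi/2 rad. A call has 1 to 12 rows; each row is the pose to reach, as a shift and turn from the pose commanded when the call began, along the tool's axes at that moment; what a row does not reach only later rows make up. A row lasts 1/12 s, in which the tool goes at most 41.7 mm and 7.16 degrees, less where a joint would pass 70% of its speed; a pose out of reach is approached as far as the arm can. A call with a number of a shift or a turn outside -1 to 1 is refused whole. A call with a gripper value outside its range is refused whole. "grip" is the closure, from -1 (fully open) to 1 (shut), set as the call begins (left out, the last holds). The fingers move at their own pace and stop on an object; the grip force is fixed at half the most. Time passes only in rows, so rows that repeat a pose let the fingers close. It gives the time, the measured TCP pose, the force and the opening at its end, in the units of the state.
- robot.get_obs(): the state, without advancing time (a new reading comes with each control period).
- robot.snapshot(name): name is "scene" or "top" or "wrist"; returns a dict with "pixels" (400x640x3 uint8, red, green, blue), "camera_matrix" (3x3 intrinsics, pixels), "world_from_camera" (4x4, takes a point from camera to world coordinates). Camera axes: x right, y down, z forward; pixel columns grow to the right and rows downward; lengths in m; the calibration is good to about 2 mm. A picture is of the moment at which its call begins. There is no depth.
- robot.close_job(): hands the job in, once; it reports no verdict.
The state is a dict: "time": time; "joint_positions": joint angles; "qvel": joint speeds; "joint_torque": joint torques, N m; "tool_pos": TCP position; "ee_rot": TCP orientation; "wrist_force": force on the tool from outside, world axes, zero at the start; "wrist_torque": the same for the moment, N m; "width": finger opening in m.
Only numpy, scipy, OpenCV 4.12 (cv2) and the standard library are available. Lean on these libraries where they do the work, as an engineer would, in place of code of your own. Each camera call takes 0.05 s, during which the arm holds its last target.

### The job

On the beam scale, swing the arrest lever all the way over to free the beam and let its pan side sink, then swing the lever all the way back so that the beam is locked level again. Only after that, take the poise by its knob and slide it outwards along the beam, away from the pan, until its spring ball clicks into the notch of the white clip; finish while still holding the knob between the fingers there, with the ball in the notch and the lever locked. Never slide the poise while the beam is free, keep the cup standing on the pan and leave the things lying round the scale where they are.

Things in the scene. Friction and masses are not known exactly. Their poses are not given: they have to be found in the camera images.
- scale: beam scale, fixed: white base 200 mm deep (x), 360 wide (y), 22 high. Origin under the base's centre; x axis to its back (away from the robot), y to its left (pan end), z up. The aluminium beam runs along y at x = +45 mm, top 94 mm high, on a pillar at y = 0 (98 mm high); the pan (84 mm across, top 82 mm high) is at y = +125 mm. Poise on the -y side, nothing above it
- arrest_lever (a joint): lever on the front deck, turning about a vertical pivot; rad: 0 = beam locked (left stop), 1.2 = beam free (right stop), positive anticlockwise from above: its peg goes from the left round the front to the right. It stays where it is left; about 4 N move the peg. The fork under the beam sinks evenly over the swing
- lever_peg (a point): middle of the lever's upright black peg: 12 mm across, standing free from 33 to 77 mm above the worktop (this point at 57 mm), 50 mm from the pivot. Under it the 12 mm wide lever arm ends in a 17 mm wide eye, top 33 mm above the worktop. The beam is at least 100 mm away
- lever_pivot (a point): point on the vertical pivot axis of the lever, at the same height as lever_peg (57 mm); fixed to the scale
- beam (a joint): tilt of the beam, rad: 0 = level, positive = pan side down, stop at +0.08. With the cup on the pan it sinks to the stop within a second when freed; the lever lifts it level again
- poise_knob (a point): middle of the poise's upright black grooved knob, 18 mm across, from 118 to 150 mm above the worktop (this point at 134). Below it a steel saddle, 30 mm across the beam and 34 along it, top 118 mm high, rides on the beam. It slides along the scale's y only (outwards = -y) with about 1 N, stays where left, can go past the notch. The spring ball is under the knob's centre
- notch (a point): middle of the notch on the white clip (32 mm long) clamped on the beam, at another place each time; 96 mm high, axes as the scale's. Two dark ridges 13 mm apart form it. When in, the poise covers the clip, knob centre straight above this point. Some 6 N push the ball over a ridge, felt from 13 mm before the middle; 6 mm from the middle it is pulled in, and 6 N hold it there
- cup_center (a point): middle of the lidded specimen cup (62 mm across, 69 mm high, 60 to 100 g) that stands loose on the pan; not to be handled
- petri: shallow round lidded dish, 90 mm across and 14 mm high, lying in front of the scale; leave it alone. Origin under its centre
- cartridge: flat pale test cartridge, 44 x 62 x 10 mm, lying in front of the scale; leave it alone. Origin under its centre
- timer: small cream timer with three keys, 62 x 66 x 18 mm, lying to the left of the scale; leave it alone. Origin under its centre
Not all that is in view belongs to the job. There is more than one size of the part that bears cup_center; the job needs the middle-sized.

How it is judged:
By the outcome, as a careful person would: the job done as asked, in the order asked, and still so for the second after the job is handed in, while the arm keeps its last pose, push and grip.
It also fails if it takes over 61 s, if anything falls off the work surface, if the arm or the gripper's body presses on something with over 40 N, if the wrist force passes 120 N, or if a joint passes its speed limit or range.

## Working session

There is one attempt and no reset: what is moved stays moved. The work goes in short steps, Python scripts to look and compute and a tool call to move; the robot and the scene stay as the last step left them, time stands still between calls to the robot, and variables do not carry over. Pictures are saved under pics/ and viewed, and the job is handed in when it is done.

Besides the shell and the picture viewer there is one more tool, called after ">>>" as name(argument=value, ...), one argument or row to a line, values as JSON. servo_tool: Moves the arm, as the interface text tells. Its arguments: {"type":"object","properties":{"rows":{"type":"array"},"grip":{"type":"number"}},"required":["rows"]}

```bash
mkdir -p pics; ls
cat > h.py <<'E'
import numpy as np, cv2
from bench import robot
def snap(n,f):
    s=robot.snapshot(n); np.savez('pics/'+f+'.npz',p=s['pixels'],K=s['camera_matrix'],T=s['world_from_camera'])
    cv2.imwrite('pics/'+f+'.png',cv2.cvtColor(np.asarray(s['pixels']),cv2.COLOR_RGB2BGR)); return s
def load(f):
    d=np.load('pics/'+f+'.npz'); return d['p'],d['K'],d['T']
def ray(f,uv):
    p,K,T=load(f); d=T[:3,:3]@np.linalg.solve(K,[uv[0],uv[1],1.]); return T[:3,3],d
def plane(f,uv,z):
    o,d=ray(f,uv); return o+d*(z-o[2])/d[2]
def proj(f,P):
    p,K,T=load(f); c=T[:3,:3].T@(np.asarray(P,float)-T[:3,3]); q=K@c; return q[:2]/q[2]
def tri(a,ua,b,ub):
    o1,d1=ray(a,ua);o2,d2=ray(b,ub);A=np.c_[d1,-d2];s=np.linalg.lstsq(A,o2-o1,rcond=None)[0]
    P,Q=o1+d1*s[0],o2+d2*s[1]; return (P+Q)/2,np.linalg.norm(P-Q)
E
python3 - <<'E'
from h import *
for n in ("scene","top","wrist"): s=snap(n,n+"0"); print(n,np.round(s['world_from_camera'],3).tolist(),s['camera_matrix'][0,0])
o=robot.get_obs(); print(o)
E
```

```text
pics
scene [[0.805, 0.513, -0.297, 0.834], [0.593, -0.686, 0.422, -0.259], [0.013, -0.516, -0.856, 0.983], [0.0, 0.0, 0.0, 1.0]] 452.76493799407024
top [[0.064, -0.974, 0.217, 0.285], [-0.998, -0.062, 0.016, 0.138], [-0.002, -0.218, -0.976, 1.156], [0.0, 0.0, 0.0, 1.0]] 449.92656665557394
wrist [[0.225, -0.94, -0.258, 0.2], [-0.974, -0.218, -0.058, -0.519], [-0.002, 0.264, -0.965, 0.383], [0.0, 0.0, 0.0, 1.0]] 352.5965020850856
{'time': 0.15, 'joint_positions': array([-1.44508714e+00,  8.78020006e-02,  1.37187859e+00,  4.24015255e-06,
        1.68362189e+00, -1.03073446e-01]), 'qvel': array([-6.24877607e-04, -1.37909843e-03, -4.66308540e-03, -5.65968649e-04,
       -3.67448714e-04, -1.08771759e-05]), 'joint_torque': array([ 1.96857181e-03, -3.40642798e+01, -3.02793324e+01,  7.19137117e-02,
        3.05261719e-02, -1.17836230e-04]), 'tool_pos': array([ 0.12469379, -0.53524675,  0.20457837]), 'ee_rot': array([-3.13989234e+00, -1.80116722e-04,  2.28782957e-01]), 'wrist_force': array([-0.08559895,  0.39311168, -0.85124039]), 'wrist_torque': array([-0.03502047,  0.05194713,  0.00758022]), 'width': 0.093953621508774}
```

View pics/scene0.png

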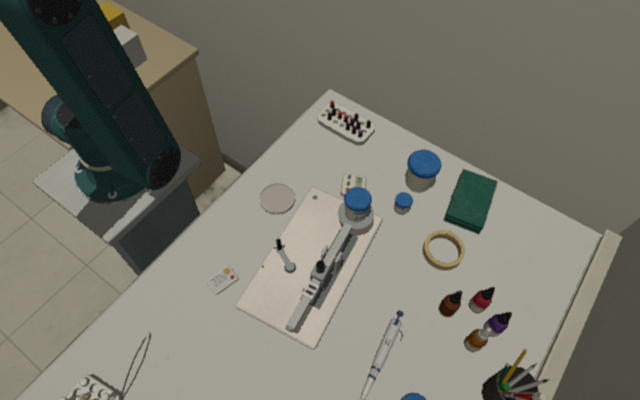

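View pics/top0.png

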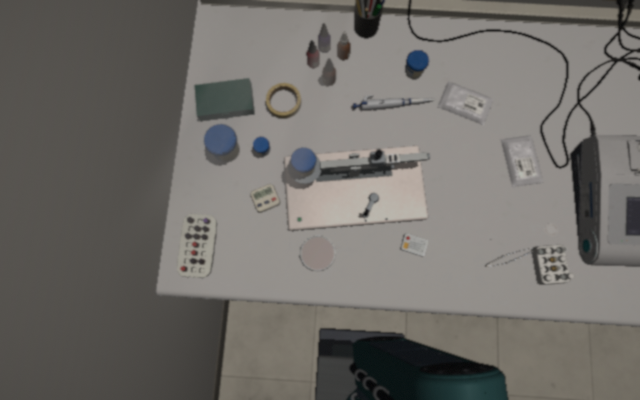

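The scale stands centre-left. In the top view its base corners are near (287,155), (418,147), (427,218) and (288,230). The lever eye is around (373,197), the poise knob at (377,155), and the cup on the pan at (304,160). The other blue cups are at (221,140), (261,146) and (417,61). I'll enlarge these views.

Run:
```python
from h import *
a=cv2.imread('pics/top0.png')[130:240,275:440]; cv2.imwrite('pics/topz.png',cv2.resize(a,None,fx=4.8,fy=4.8,interpolation=cv2.INTER_CUBIC))
a=cv2.imread('pics/scene0.png')[180:350,230:390]; cv2.imwrite('pics/scenez.png',cv2.resize(a,None,fx=3.5,fy=3.5,interpolation=cv2.INTER_CUBIC))
```

```text
(no output)
```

View pics/topz.png

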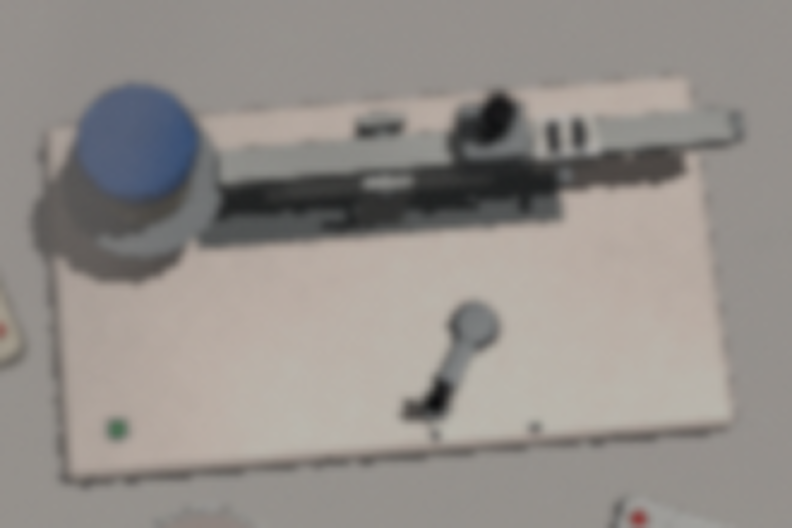

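View pics/scenez.png

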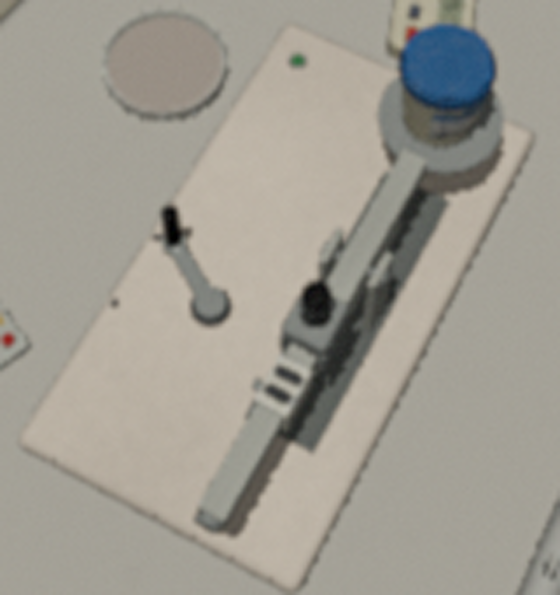

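View pics/wrist0.png

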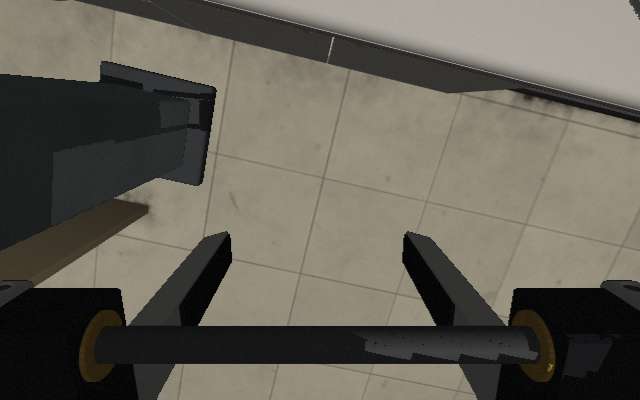

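```bash
cat >> h.py <<'E'
def zt(u,v): return (275+u/4.8-0.4,130+v/4.8-0.4)
def zs(u,v): return (230+u/3.5-0.36,180+v/3.5-0.36)
E
python3 - <<'E'
from h import *
r=np.round
ct=[(45,130),(688,78),(732,425),(67,477)]
cs=[(533,130),(297,590),(22,442),(288,25)]
a=[plane('top0',zt(*c),.022) for c in ct]; 
b=[plane('scene0',zs(*c),.022) for c in cs]; b=[b[0],b[1],b[2],b[3]]
for x,y in zip(a,b): print(r(x,4),r(y,4))
for X in (a,b):
    print([r(np.linalg.norm(X[i]-X[(i+1)%4]),3) for i in range(4)], r(np.mean(X,0),4))
def t(n,p,q): P,e=tri('top0',zt(*p),'scene0',zs(*q)); print(n,r(P,4),'gap',r(e,4))
t('pegtop',(440,385),(169,208))
t('knobtop',(498,97),(318,288))
t('pivot eye',(474,324),(210,304))
t('notch',(567,134),(283,385))
t('cuptop',(138,141),(449,66))
t('beamend',(740,112),(0,0)) if 0 else None
E
```

```text
[0.6455 0.2834 0.022 ] [0.6472 0.2841 0.022 ]
[ 0.6979 -0.0685  0.022 ] [ 0.7024 -0.0677  0.022 ]
[ 0.5047 -0.096   0.022 ] [ 0.5109 -0.0971  0.022 ]
[0.4543 0.2553 0.022 ] [0.4576 0.2518 0.022 ]
[np.float64(0.356), np.float64(0.195), np.float64(0.355), np.float64(0.193)] [0.5756 0.0936 0.022 ]
[np.float64(0.356), np.float64(0.194), np.float64(0.353), np.float64(0.192)] [0.5795 0.0928 0.022 ]
pegtop [0.504  0.0638 0.0816] gap 0.0013
knobtop [0.6317 0.0474 0.1593] gap 0.0021
pivot eye [0.5495 0.0439 0.0287] gap 0.0003
notch [0.6361 0.0068 0.0985] gap 0.0003
cuptop [0.6041 0.2221 0.1446] gap 0.0008
```

>>> servo_tool(
  rows=[
    [[0.33,-0.33,0],0],
    [[0.66,-0.66,0],0],
    [[1,-0.98,0],0],
    [[1,-0.98,0],0],
  ],
  grip=-1,
)

```text
time: 0.48
tool_pos: [0.1876, -0.4368, 0.2055]
ee_rot: [-3.14, -0.003, 0.234]
wrist_force: [-0.4, -0.7, 0.4]
width: 0.0942
```

>>> servo_tool(
  rows=[
    [[0.33,-0.33,0],0],
    [[0.66,-0.66,0],0],
    [[1,-0.98,0],0],
  ],
)

```text
time: 0.73
tool_pos: [0.2451, -0.3458, 0.2051]
ee_rot: [-3.141, 0.0, 0.227]
wrist_force: [-0.0, -0.3, 0.8]
width: 0.094
```

>>> servo_tool(
  rows=[
    [[0.33,-0.33,0],0],
    [[0.66,-0.66,0],0],
    [[1,-0.98,0],0],
  ],
)

```text
time: 0.98
tool_pos: [0.3055, -0.251, 0.2054]
ee_rot: [3.141, 0.0, 0.228]
wrist_force: [0.4, -0.3, 0.6]
width: 0.094
```

>>> servo_tool(
  rows=[
    [[0.33,-0.33,0],0],
    [[0.66,-0.66,0],0],
    [[1,-0.98,0],0],
  ],
)

```text
time: 1.23
tool_pos: [0.3658, -0.1564, 0.2055]
ee_rot: [3.141, -0.0, 0.228]
wrist_force: [1.8, 0.3, -0.3]
width: 0.0943
```

>>> servo_tool(
  rows=[
    [[0.33,-0.33,0],0],
    [[0.66,-0.66,0],0],
    [[1,-0.98,0],0],
    [[1,-0.98,0],0],
    [[1,-0.98,0],0],
  ],
)

```text
time: 1.65
tool_pos: [0.4259, -0.062, 0.205]
ee_rot: [3.142, 0.001, 0.233]
wrist_force: [-0.8, -0.9, 0.6]
width: 0.0941
```

>>> servo_tool(
  rows=[
    [[0.1,-0.4,0],0],
    [[0.2,-0.8,0],0.05],
    [[0.25,-1,0],0.05],
    [[0.25,-1,0],0.05],
    [[0.25,-1,0],0.05],
  ],
)

```text
time: 2.07
tool_pos: [0.4265, 0.0181, 0.2054]
ee_rot: [3.14, 0.0, 0.15]
wrist_force: [-0.3, -0.2, 0.9]
width: 0.0943
```

Run:
```python
from h import *
snap('wrist','wrist1'); print(robot.get_obs()['tool_pos'],robot.get_obs()['ee_rot'])
```

```text
[0.42659949 0.01771346 0.20541209] [3.14037455e+00 2.99683688e-04 1.48858967e-01]
```

View pics/wrist1.png

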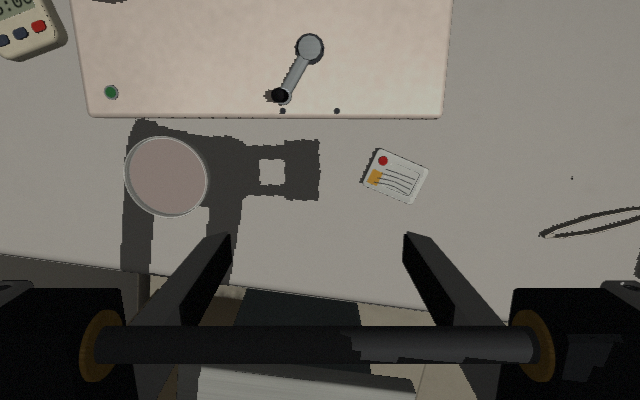

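The front edge of the base runs (90,117)–(441,118). The peg top is at (282,96), the pivot hub at (310,47), and the two stop dots at (283,111) and (337,111).

Run:
```python
from h import *
r=lambda v:np.round(v,4)
f='wrist1'
L=plane(f,(90,116),.022);R=plane(f,(441,116.5),.022); d=L-R
psi=np.arctan2(-d[0],d[1]); print(r(L),r(R),r(np.linalg.norm(d)),'psi',r(psi))
ex=np.array([np.cos(psi),np.sin(psi),0]); O=(L+R)/2+.1*ex; print('O',r(O))
print('peg top',r(plane(f,(282,95.5),.077)),'pivot',r(plane(f,(310,47),.033)))
for u in ((283,111),(337,111)):
  print(r(plane(f,u,.022)))
print('triple peg',tri('wrist1',(282,95.5),'scene0',zs(169,208)),tri('wrist1',(282,95.5),'top0',zt(440,385)))
for ps in (psi,.150):
  for O2 in (O,):
    e=np.array([np.cos(ps),np.sin(ps),0]);g=np.array([-np.sin(ps),np.cos(ps),0])
    for n,P in dict(peg=plane(f,(282,95.5),.077),piv=plane(f,(310,47),.033)).items(): print(n,r([(P-O2)@e,(P-O2)@g]))
```

```text
[0.4559 0.2503 0.022 ] [ 0.5072 -0.0968  0.022 ] 0.3509 psi 0.1468
O [0.5805 0.0914 0.022 ]
peg top [0.5036 0.0578 0.077 ] pivot [0.5502 0.0416 0.033 ]
[0.4892 0.0602 0.022 ]
[0.4971 0.007  0.022 ]
triple peg (array([0.50497147, 0.05861801, 0.08890799]), np.float64(0.004792972772508906)) (array([0.50550014, 0.06105059, 0.06683143]), np.float64(0.005913293788041926))
peg [-0.081 -0.022]
piv [-0.0372 -0.0448]
peg [-0.081  -0.0217]
piv [-0.0374 -0.0446]
```

>>> servo_tool(
  rows=[
    [[0.33,-0.13,0],0],
    [[0.66,-0.26,0],0],
    [[1,-0.39,0],0],
    [[1,-0.39,0],0],
    [[1,-0.39,0],0],
  ],
)

```text
time: 2.53
tool_pos: [0.5016, 0.0605, 0.2045]
ee_rot: [3.141, 0.002, 0.149]
wrist_force: [0.3, -0.1, -0.6]
width: 0.0944
```

Run:
```python
from h import *
snap('wrist','wrist2'); print(robot.get_obs()['tool_pos'],robot.get_obs()['ee_rot'])
```

```text
[0.50101488 0.06038182 0.2049046 ] [3.14089030e+00 1.89646052e-03 1.48338123e-01]
```

View pics/wrist2.png

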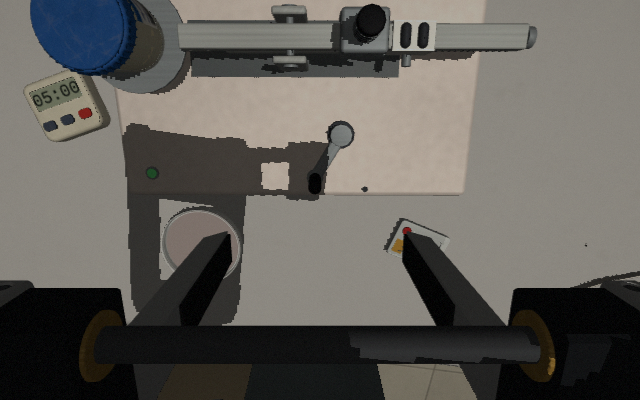

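Run:
```python
from h import *
a=cv2.imread('pics/wrist2.png')[0:205,260:440]; cv2.imwrite('pics/w2z.png',cv2.resize(a,None,fx=2.9,fy=2.9,interpolation=cv2.INTER_CUBIC))
```

```text
(no output)
```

View pics/w2z.png

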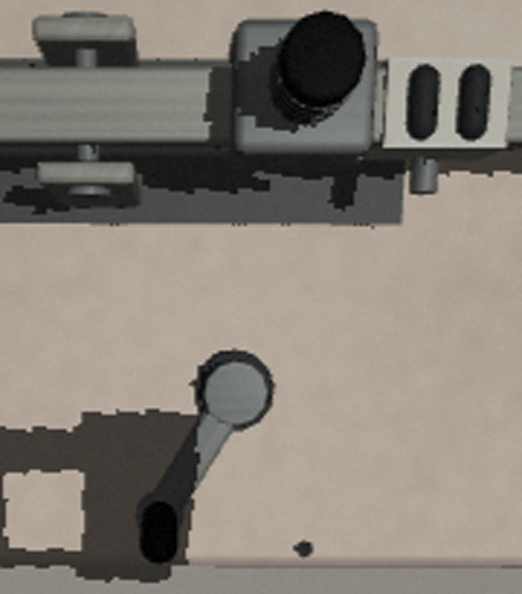

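Run:
```python
from h import *
r=lambda v:np.round(v,4)
f='wrist2'
z=lambda u,v:(260+u/2.9-.33,v/2.9-.33)
print('pegtop',r(plane(f,z(159,546),.077)),'pegbase',r(plane(f,z(157,511),.033)),'piv',r(plane(f,z(237,392),.034)))
n=plane(f,z(448.5,102),.096);k=plane(f,z(323,53),.150);print('notch',r(n),'knob',r(k))
print('ridge gap',np.linalg.norm(plane(f,z(423,102),.096)-plane(f,z(474,102),.096)))
L=plane(f,(128,194),.022);R=plane(f,(465,194),.022);d=L-R;psi=np.arctan2(-d[0],d[1]);print(r(L),r(R),np.linalg.norm(d),psi)
ex=np.array([np.cos(psi),np.sin(psi),0]);ey=np.array([-ex[1],ex[0],0]);O=(L+R)/2+.1*ex;print('O',r(O))
for P in (plane(f,z(159,546),.077),plane(f,z(237,392),.034),n,k): print(r([(P-O)@ex,(P-O)@ey]))
print(tri('wrist2',z(323,53),'scene0',zs(318,288)))
```

```text
pegtop [0.5041 0.0618 0.077 ] pegbase [0.5057 0.063  0.033 ] piv [0.5503 0.0422 0.034 ]
notch [0.6362 0.0056 0.096 ] knob [0.6306 0.0456 0.15  ]
ridge gap 0.01315467309896627
[0.4554 0.2542 0.022 ] [ 0.5075 -0.0984  0.022 ] 0.3564331375274348 0.1468365798256942
O [0.5804 0.0926 0.022 ]
[-0.08   -0.0193]
[-0.0371 -0.0454]
[ 0.0425 -0.0942]
[ 0.0428 -0.0538]
(array([0.62981213, 0.04692686, 0.15638064]), np.float64(0.0017335142802288764))
```

>>> servo_tool(
  rows=[
    [[0.05,-0.02,0],0.07],
    [[0.05,-0.02,0],0.14],
    [[0.05,-0.02,0],0.21],
    [[0.05,-0.02,0],0.28],
    [[0.05,-0.02,0.2],0.35],
    [[0.05,-0.02,0.5],0.37],
    [[0.05,-0.02,0.8],0.37],
    [[0.05,-0.02,1],0.37],
    [[0.05,-0.02,1],0.37],
    [[0.05,-0.02,1],0.37],
  ],
  grip=0.1,
)

```text
time: 3.42
tool_pos: [0.5037, 0.0631, 0.1252]
ee_rot: [3.141, 0.001, -0.433]
wrist_force: [0.8, -1.1, 0.1]
width: 0.0422
```

Run:
```python
from h import *
snap('wrist','wrist3'); print(robot.get_obs()['tool_pos'],robot.get_obs()['ee_rot'])
```

```text
[0.50487863 0.06329407 0.12662086] [-3.14132969e+00 -1.43121424e-03 -4.32312541e-01]
```

View pics/wrist3.png

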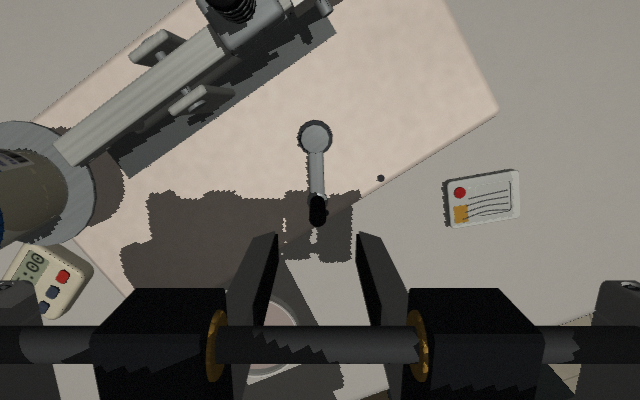

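Run:
```python
from h import *
r=lambda v:np.round(v,4)
f='wrist3'
print(r(plane(f,(318,217),.077)),r(plane(f,(314.5,138),.034)),r(plane(f,(318,200),.033)))
print(proj(f,robot.get_obs()['tool_pos']))
```

```text
[0.5053 0.0606 0.077 ] [0.5504 0.0424 0.034 ] [0.5048 0.0605 0.033 ]
[314.11756274 248.56656906]
```

>>> servo_tool(
  rows=[
    [[0.01,0.02,0.3],0],
    [[0.01,0.02,0.6],0],
    [[0.01,0.02,0.9],0],
    [[0.01,0.02,1],0],
    [[0.01,0.02,1],0],
  ],
)

```text
time: 3.88
tool_pos: [0.504, 0.0621, 0.0446]
ee_rot: [3.14, 0.002, -0.431]
wrist_force: [-0.4, -0.7, 0.0]
width: 0.0425
```

Now close on the peg.

>>> servo_tool(
  rows=[
    [[0,0,0],0],
    [[0,0,0],0],
    [[0,0,0],0],
    [[0,0,0],0],
    [[0,0,0],0],
    [[0,0,0],0],
    [[0,0,0],0],
    [[0,0,0],0],
  ],
  grip=1,
)

```text
time: 4.55
tool_pos: [0.5055, 0.0622, 0.0465]
ee_rot: [3.142, -0.002, -0.431]
wrist_force: [-1.1, -2.5, 5.5]
width: 0.0113
```

Run:
```python
from h import *
snap('wrist','wrist4'); o=robot.get_obs(); print(o['tool_pos'],o['ee_rot'],o['wrist_force'],o['width'])
```

```text
[0.50551413 0.0621489  0.04652571] [ 3.14151507e+00 -1.66155737e-03 -4.30974949e-01] [-0.82625752 -1.6272362   5.30290033] 0.01141914666301307
```

View pics/wrist4.png

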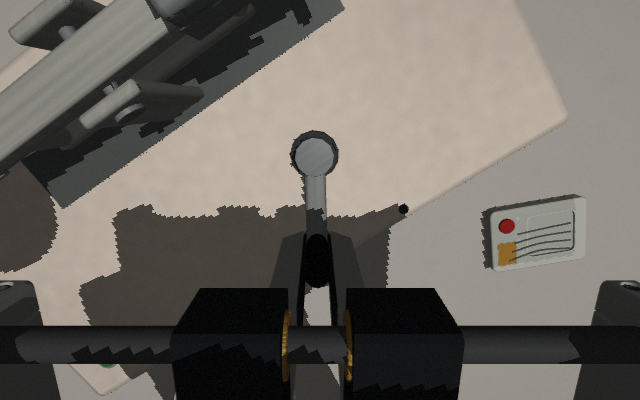

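>>> servo_tool(
  rows=[
    [[0.001,0.03,0],-0.032],
    [[0.003,0.062,0],-0.064],
    [[0.007,0.094,0],-0.096],
    [[0.0125,0.124,0],-0.127],
    [[0.019,0.155,0],-0.16],
    [[0.028,0.185,0],-0.191],
    [[0.028,0.185,0],-0.191],
  ],
)

```text
time: 5.18
tool_pos: [0.502, 0.0488, 0.0465]
ee_rot: [-3.139, -0.003, -0.13]
wrist_force: [2.1, 1.7, 5.4]
width: 0.0115
```

>>> servo_tool(
  rows=[
    [[0.003,0.062,0],-0.064],
    [[0.0125,0.124,0],-0.127],
    [[0.028,0.185,0],-0.191],
    [[0.049,0.243,0],-0.255],
    [[0.0765,0.3,0],-0.318],
    [[0.109,0.353,0],-0.382],
    [[0.147,0.403,0],-0.446],
    [[0.168,0.425,0],-0.477],
    [[0.19,0.448,0],-0.509],
    [[0.213,0.469,0],-0.541],
    [[0.2365,0.49,0],-0.573],
    [[0.2365,0.49,0],-0.573],
  ],
)

```text
time: 6.18
tool_pos: [0.5144, 0.0109, 0.0464]
ee_rot: [-3.135, -0.006, 0.769]
wrist_force: [-1.3, 10.1, 7.8]
width: 0.0115
```

Run:
```python
from h import *
snap('wrist','wrist5'); snap('scene','scene5'); o=robot.get_obs(); print(o['tool_pos'],o['ee_rot'],o['wrist_force'],o['wrist_torque'],o['width'])
p=o['tool_pos'];c=np.array([.5504,.0424]);v=p[:2]-c;print(np.linalg.norm(v),np.degrees(np.arctan2(v[1],v[0]))%360)
a=cv2.imread('pics/scene5.png')[180:350,230:390]; cv2.imwrite('pics/s5z.png',cv2.resize(a,None,fx=3.5,fy=3.5,interpolation=cv2.INTER_CUBIC))
```

```text
[0.51442454 0.01093436 0.04639982] [-3.13581143 -0.00571561  0.76787816] [-2.45674638 10.49442688  7.29075932] [ 1.71125905  0.33512016 -0.1948729 ] 0.011257318600060752
0.04779456575988109 221.17430217962973
```

View pics/wrist5.png

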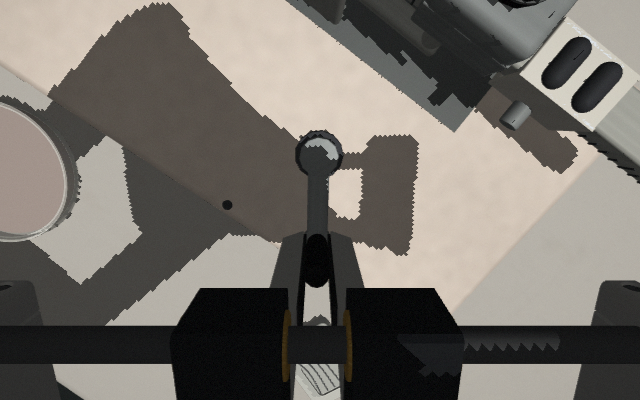

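View pics/s5z.png

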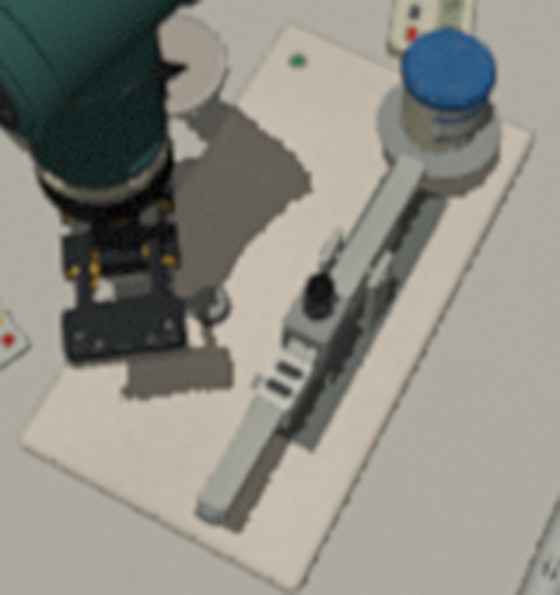

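>>> servo_tool(
  rows=[
    [[0.001,0.025,0],-0.02],
    [[0.002,0.05,0],-0.045],
    [[0.002,0.05,0],-0.045],
    [[0.002,0.05,0],-0.045],
    [[0.002,0.05,0],-0.045],
  ],
)

```text
time: 6.7
tool_pos: [0.5146, 0.0113, 0.0462]
ee_rot: [-3.128, -0.007, 0.839]
wrist_force: [-7.8, 16.9, 12.3]
width: 0.0114
```

Run:
```python
from h import *
o=robot.get_obs(); print(o['tool_pos'],o['ee_rot'],o['wrist_force'],o['wrist_torque'],o['width'])
p=o['tool_pos'];c=np.array([.5504,.0424]);v=p[:2]-c;print(np.linalg.norm(v),np.degrees(np.arctan2(v[1],v[0]))%360)
```

```text
[0.51464997 0.01133961 0.04623298] [-3.12791599 -0.00650601  0.83948938] [-7.81013993 16.93771301 12.29407808] [ 2.92912119  1.43889613 -0.21513095] 0.011439895002487521
0.04735834783502309 220.98480956118817
```

>>> servo_tool(
  rows=[
    [[0,0,0],0],
    [[0,0,0],0],
    [[0,0,0],0],
    [[0,0,0],0],
    [[0,0,0],0],
    [[0,0,0],0],
    [[0,0,0],0],
    [[0,0,0],0],
    [[0,0,0],0],
    [[0,0,0],0],
  ],
)

```text
time: 7.53
tool_pos: [0.5147, 0.0113, 0.0462]
ee_rot: [-3.128, -0.006, 0.84]
wrist_force: [-9.0, 18.1, 11.5]
width: 0.0114
```

Run:
```python
from h import *
snap('wrist','wrist6'); snap('scene','scene6');
r=lambda v:np.round(v,4)
f='wrist6'
A=[]
for n in ('scene0','scene5','scene6'):
  A.append(cv2.resize(cv2.imread(f'pics/{n}.png')[185:340,280:390],None,fx=2.4,fy=3.6,interpolation=cv2.INTER_CUBIC))
cv2.imwrite('pics/cmp6.png',np.hstack(A))
```

```text
(no output)
```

View pics/cmp6.png

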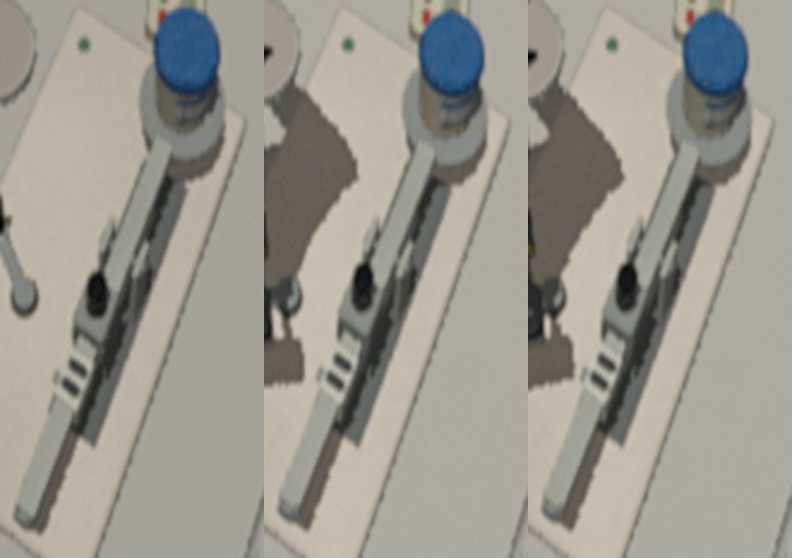

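View pics/wrist6.png

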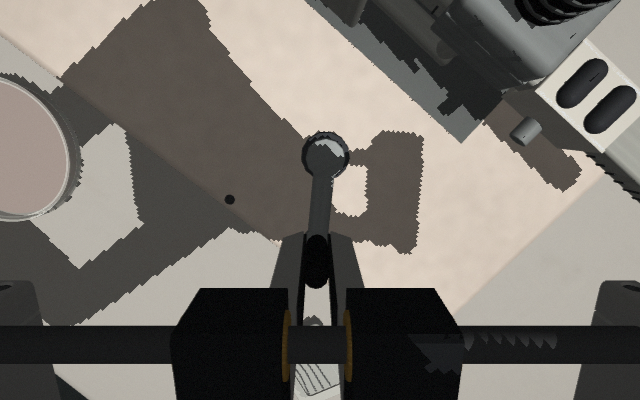

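The beam's free end rose about 3.5 px, which matches the 15 mm expected at the tilt stop. The lever sits hard on the right stop: pushing with 18 N did not move it. Now I swing it back.

>>> servo_tool(
  rows=[
    [[0.003,-0.05,0],0.045],
    [[0.003,-0.05,0],0.045],
  ],
)

```text
time: 7.8
tool_pos: [0.5148, 0.0113, 0.0464]
ee_rot: [-3.137, -0.006, 0.767]
wrist_force: [-0.3, 10.5, 6.4]
width: 0.0111
```

>>> servo_tool(
  rows=[
    [[0.003,-0.062,0],0.064],
    [[0.0125,-0.124,0],0.127],
    [[0.028,-0.185,0],0.191],
    [[0.049,-0.243,0],0.255],
    [[0.0765,-0.3,0],0.318],
    [[0.109,-0.353,0],0.382],
    [[0.109,-0.353,0],0.382],
  ],
)

```text
time: 8.38
tool_pos: [0.5029, 0.0345, 0.0465]
ee_rot: [-3.141, -0.005, 0.168]
wrist_force: [3.4, 3.8, 4.0]
width: 0.0112
```

>>> servo_tool(
  rows=[
    [[0.003,-0.062,0],0.064],
    [[0.0125,-0.124,0],0.127],
    [[0.028,-0.185,0],0.191],
    [[0.049,-0.243,0],0.255],
    [[0.0765,-0.3,0],0.318],
    [[0.092,-0.327,0],0.35],
    [[0.109,-0.353,0],0.382],
    [[0.109,-0.353,0],0.382],
  ],
)

```text
time: 9.05
tool_pos: [0.5059, 0.0624, 0.0464]
ee_rot: [-3.141, -0.002, -0.43]
wrist_force: [0.0, -0.5, 6.1]
width: 0.0112
```

>>> servo_tool(
  rows=[
    [[0.001,-0.025,0],0.02],
    [[0.002,-0.05,0],0.045],
    [[0.002,-0.05,0],0.045],
    [[0.002,-0.05,0],0.045],
    [[0.002,-0.05,0],0.045],
  ],
)

```text
time: 9.47
tool_pos: [0.507, 0.0642, 0.0464]
ee_rot: [3.139, -0.002, -0.5]
wrist_force: [-1.3, -3.7, 7.2]
width: 0.0112
```

Run:
```python
from h import *
o=robot.get_obs(); print(o['tool_pos'],o['ee_rot'],o['wrist_force'],o['wrist_torque'],o['width'])
p=o['tool_pos'];c=np.array([.5504,.0424]);v=p[:2]-c;print(np.linalg.norm(v),np.degrees(np.arctan2(v[1],v[0]))%360)
snap('wrist','wrist7')
```

```text
[0.50695244 0.0642256  0.04639713] [ 3.13853377e+00 -1.85327861e-03 -4.99824064e-01] [-1.29709807 -3.67605174  7.21539914] [-0.54726641  0.14979302  0.17480619] 0.011178966356326267
0.048621467397698424 153.32763449592588
```

View pics/wrist7.png

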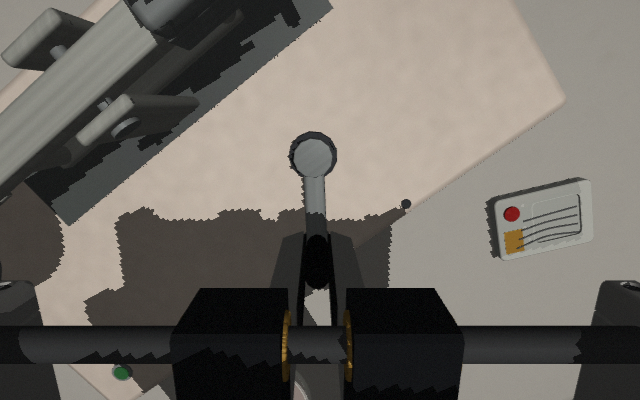

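>>> servo_tool(
  rows=[
    [[0.001,-0.025,0],0],
    [[0.002,-0.05,0],0],
    [[0.002,-0.05,0],0],
    [[0.002,-0.05,0],0],
    [[0.002,-0.05,0],0],
  ],
)

```text
time: 9.93
tool_pos: [0.507, 0.0643, 0.0463]
ee_rot: [3.13, -0.001, -0.5]
wrist_force: [-6.8, -11.7, 9.9]
width: 0.011
```

>>> servo_tool(
  rows=[
    [[0.001,-0.025,0],0],
    [[0.002,-0.05,0],0],
    [[0.002,-0.05,0],0],
    [[0.002,-0.05,0],0],
    [[0.002,-0.05,0],0],
  ],
)

```text
time: 10.35
tool_pos: [0.5071, 0.0644, 0.0462]
ee_rot: [3.122, 0.0, -0.501]
wrist_force: [-11.6, -19.5, 14.6]
width: 0.0112
```

Run:
```python
from h import *
o=robot.get_obs(); print(o['tool_pos'],o['ee_rot'],o['wrist_force'],o['wrist_torque'],o['width'])
p=o['tool_pos'];c=np.array([.5504,.0424]);v=p[:2]-c;print(np.linalg.norm(v),np.degrees(np.arctan2(v[1],v[0]))%360)
snap('wrist','wrist8')
```

```text
[0.50708216 0.06438857 0.0461953 ] [ 3.12206421e+00  3.34639036e-04 -5.01031919e-01] [-11.57581874 -19.46044237  14.60029303] [-3.31542007  2.00311851  0.10605666] 0.011218391170899997
0.0485791321133877 153.08719368094614
```

View pics/wrist8.png

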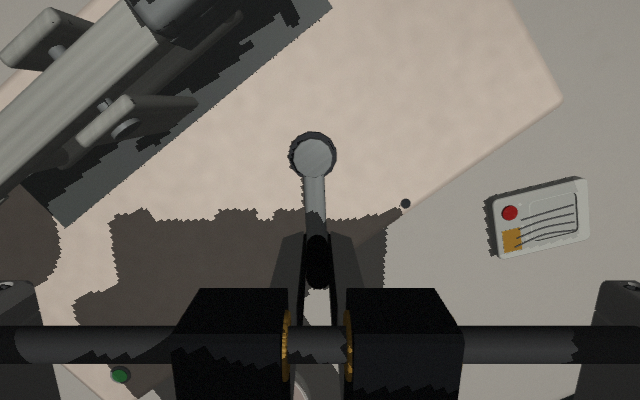

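>>> servo_tool(
  rows=[
    [[-0.002,0.05,0],0],
    [[-0.004,0.1,0],0],
    [[-0.004,0.1,0],0],
    [[-0.004,0.1,0],0],
  ],
)

```text
time: 10.73
tool_pos: [0.507, 0.0641, 0.0463]
ee_rot: [3.139, -0.002, -0.501]
wrist_force: [-0.8, -2.6, 6.8]
width: 0.0109
```

>>> servo_tool(
  rows=[
    [[0,0,0],0],
    [[0,0,0],0],
    [[0,0,0],0],
    [[0,0,0],0],
    [[0,0,0],0],
    [[0,0,0],0],
  ],
  grip=0.1,
)

```text
time: 11.23
tool_pos: [0.5065, 0.0662, 0.045]
ee_rot: [3.141, 0.001, -0.501]
wrist_force: [-0.4, 0.5, -0.3]
width: 0.0422
```

>>> servo_tool(
  rows=[
    [[0,0,-0.3],0],
    [[0,0,-0.6],0],
    [[0,0,-1],0],
    [[0,0,-1],0],
  ],
)

```text
time: 11.57
tool_pos: [0.5107, 0.0663, 0.1323]
ee_rot: [-3.136, -0.011, -0.501]
wrist_force: [1.1, 0.1, 0.7]
width: 0.0422
```

>>> servo_tool(
  rows=[
    [[0,0,-0.5],-0.07],
    [[0,0,-1],-0.14],
    [[0,0,-1],-0.21],
    [[0,0,-1],-0.28],
    [[0,0,-1],-0.35],
    [[0,0,-1],-0.413],
    [[0,0,-1],-0.413],
    [[0,0,-1],-0.413],
  ],
)

```text
time: 12.23
tool_pos: [0.5067, 0.0661, 0.2051]
ee_rot: [3.142, 0.0, 0.145]
wrist_force: [1.0, 0.2, -0.2]
width: 0.0423
```

Run:
```python
from h import *
o=robot.get_obs(); print(o['tool_pos'],o['ee_rot'],o['wrist_force'],o['width'])
snap('wrist','wrist9');snap('scene','scene9');
A=[]
for n in ('scene0','scene6','scene9'):
  A.append(cv2.resize(cv2.imread(f'pics/{n}.png')[185:340,280:390],None,fx=2.4,fy=3.6,interpolation=cv2.INTER_CUBIC))
cv2.imwrite('pics/cmp9.png',np.hstack(A))
```

```text
[0.50669189 0.06613218 0.20511201] [3.14153109e+00 4.54939931e-04 1.44804375e-01] [ 0.98963606  0.23444156 -0.24264816] 0.0422504096722343
```

View pics/wrist9.png

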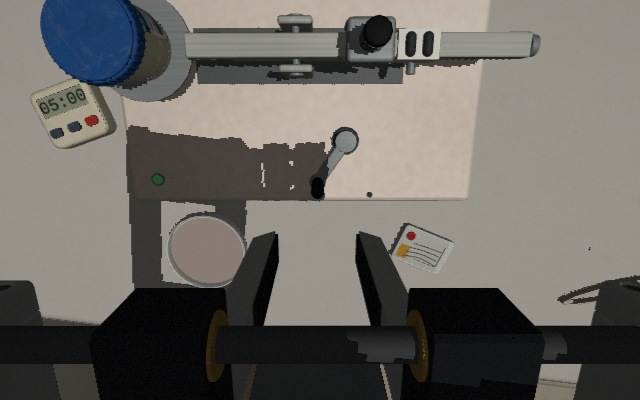

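View pics/cmp9.png

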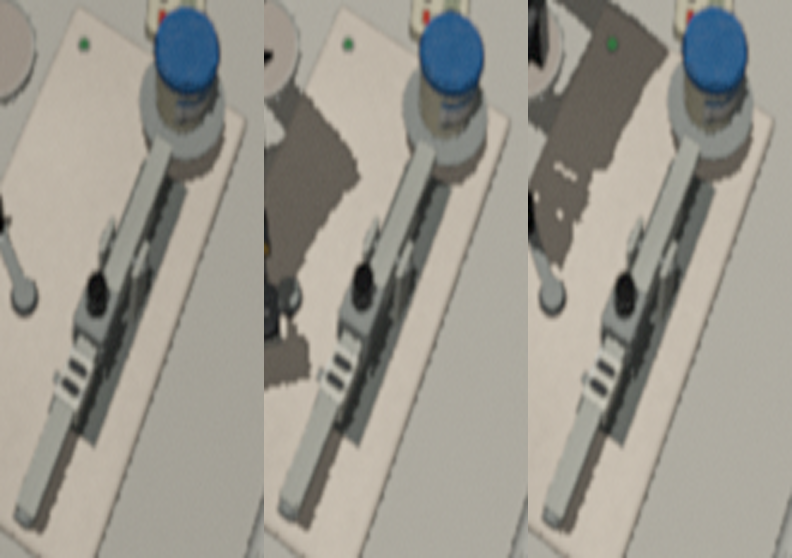

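>>> servo_tool(
  rows=[
    [[0.25,0.08,0],0],
    [[0.5,0.16,0],0],
    [[0.75,0.24,0],0],
  ],
)

```text
time: 12.58
tool_pos: [0.5696, 0.0559, 0.2056]
ee_rot: [3.141, -0.0, 0.146]
wrist_force: [0.1, 0.8, 0.7]
width: 0.0424
```

>>> servo_tool(
  rows=[
    [[0.25,0.08,0],0],
    [[0.5,0.16,0],0],
    [[0.72,0.24,0],0],
    [[0.72,0.24,0],0],
    [[0.72,0.24,0],0],
  ],
)

```text
time: 13.0
tool_pos: [0.6287, 0.0452, 0.2044]
ee_rot: [-3.141, 0.002, 0.146]
wrist_force: [0.4, -0.0, -0.3]
width: 0.0424
```

Run:
```python
from h import *
snap('wrist','wrist10'); print(robot.get_obs()['tool_pos'],robot.get_obs()['ee_rot'])
a=cv2.imread('pics/wrist10.png')[110:270,220:460]; cv2.imwrite('pics/w10z.png',cv2.resize(a,None,fx=3.3,fy=3.3,interpolation=cv2.INTER_CUBIC))
```

```text
[0.62821121 0.04543753 0.20489316] [-3.14125422e+00  1.57764414e-03  1.46383656e-01]
```

View pics/wrist10.png

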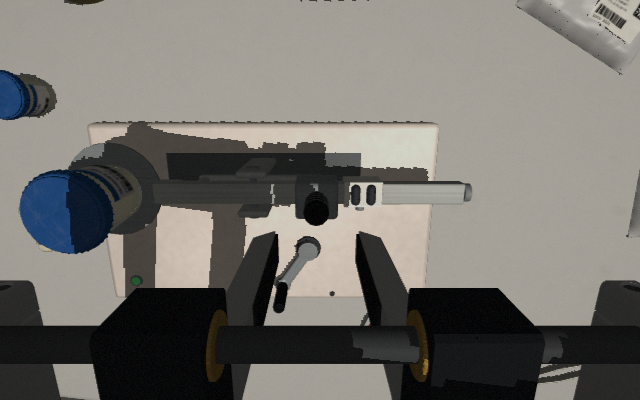

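View pics/w10z.png

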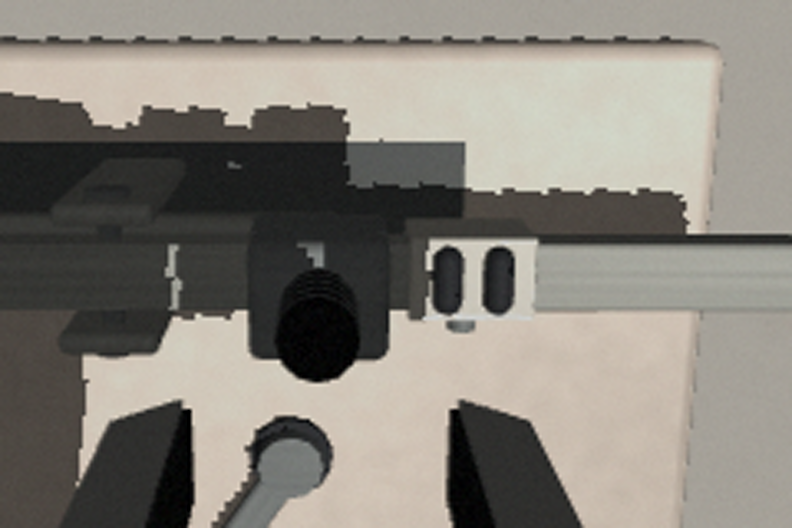

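Run:
```python
from h import *
r=lambda v:np.round(v,4)
f='wrist10'
z=lambda u,v:(220+u/3.3-.35,110+v/3.3-.35)
n=plane(f,z(473,281),.096);k=plane(f,z(317,340),.150);print('notch',r(n),'knob',r(k), r(plane(f,z(448,281),.096)-plane(f,z(498,281),.096)))
ps=.1468;ex=np.array([np.cos(ps),np.sin(ps),0]);ey=np.array([-ex[1],ex[0],0])
print(r((k-n)@ex),r((k-n)@ey)); p=robot.get_obs()['tool_pos']; print('tool->knob',r((k-p)@ex),r((k-p)@ey))
s=plane(f,z(318,288),.118); print('saddle centre',r((s-n)@ey))
```

```text
notch [0.6359 0.006  0.096 ] knob [0.6317 0.0454 0.15  ] [-0.0018  0.0126  0.    ]
0.0016 0.0396
tool->knob 0.0034 -0.0006
saddle centre 0.0394
```

>>> servo_tool(
  rows=[
    [[0.03,0.01,0.2],0],
    [[0.03,0.01,0.5],0],
    [[0.03,0.01,0.8],0],
    [[0.03,0.01,1],0],
    [[0.03,0.01,1],0],
    [[0.03,0.01,1],0],
  ],
)

```text
time: 13.55
tool_pos: [0.6298, 0.0453, 0.1251]
ee_rot: [-3.141, 0.002, 0.147]
wrist_force: [-0.6, -0.7, 0.6]
width: 0.0424
```

Run:
```python
from h import *
snap('wrist','wrist11'); print(robot.get_obs()['tool_pos'],robot.get_obs()['wrist_force'])
```

```text
[0.63098303 0.04517836 0.12672032] [ 0.08714646  0.39714172 -0.72747667]
```

View pics/wrist11.png

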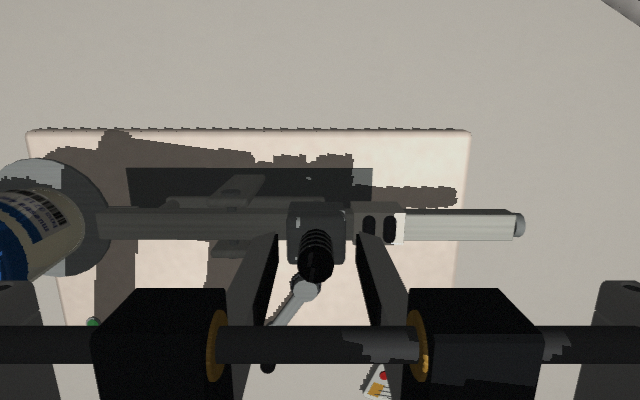

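>>> servo_tool(
  rows=[
    [[0,0,0.03],0],
    [[0,0,0.03],0],
    [[0,0,0.03],0],
  ],
)

```text
time: 13.85
tool_pos: [0.6318, 0.0449, 0.1246]
ee_rot: [3.141, -0.002, 0.147]
wrist_force: [0.0, 0.5, 0.2]
width: 0.0425
```

>>> servo_tool(
  rows=[
    [[0,0,0],0],
    [[0,0,0],0],
    [[0,0,0],0],
    [[0,0,0],0],
    [[0,0,0],0],
    [[0,0,0],0],
    [[0,0,0],0],
    [[0,0,0],0],
  ],
  grip=1,
)

```text
time: 14.52
tool_pos: [0.6313, 0.045, 0.123]
ee_rot: [3.142, 0.0, 0.147]
wrist_force: [0.7, 1.0, 0.3]
width: 0.0176
```

>>> servo_tool(
  rows=[
    [[0,0.05,0],0],
    [[0,0.1,0],0],
    [[0,0.15,0],0],
    [[0,0.2,0],0],
    [[0,0.25,0],0],
    [[0,0.28,0],0],
    [[0,0.28,0],0],
  ],
)

```text
time: 15.1
tool_pos: [0.6347, 0.0216, 0.1231]
ee_rot: [3.141, -0.0, 0.146]
wrist_force: [0.2, -0.7, 0.3]
width: 0.0171
```

>>> servo_tool(
  rows=[
    [[0,0.01,0],0],
    [[0,0.025,0],0],
    [[0,0.025,0],0],
    [[0,0.025,0],0],
  ],
)

```text
time: 15.43
tool_pos: [0.6349, 0.0206, 0.1231]
ee_rot: [3.141, -0.0, 0.147]
wrist_force: [0.1, 0.2, 1.2]
width: 0.0175
```

>>> servo_tool(
  rows=[
    [[0,0.01,0],0],
    [[0,0.025,0],0],
    [[0,0.025,0],0],
    [[0,0.025,0],0],
  ],
)

```text
time: 15.77
tool_pos: [0.635, 0.0194, 0.1229]
ee_rot: [-3.141, 0.0, 0.148]
wrist_force: [0.2, 2.4, -1.0]
width: 0.0173
```

>>> servo_tool(
  rows=[
    [[0,0.01,0],0],
    [[0,0.025,0],0],
    [[0,0.025,0],0],
    [[0,0.025,0],0],
  ],
)

```text
time: 16.1
tool_pos: [0.6351, 0.0186, 0.1227]
ee_rot: [-3.138, 0.0, 0.148]
wrist_force: [0.7, 6.2, -1.0]
width: 0.0176
```

>>> servo_tool(
  rows=[
    [[0,0.01,0],0],
    [[0,0.025,0],0],
    [[0,0.025,0],0],
    [[0,0.025,0],0],
  ],
)

```text
time: 16.43
tool_pos: [0.6357, 0.0151, 0.123]
ee_rot: [-3.141, 0.0, 0.147]
wrist_force: [0.5, 2.6, 0.2]
width: 0.0174
```

>>> servo_tool(
  rows=[
    [[0,0.01,0],0],
    [[0,0.02,0],0],
    [[0,0.02,0],0],
    [[0,0.02,0],0],
  ],
)

```text
time: 16.77
tool_pos: [0.6363, 0.0112, 0.1235]
ee_rot: [3.138, -0.0, 0.146]
wrist_force: [0.6, -2.8, 0.5]
width: 0.0176
```

>>> servo_tool(
  rows=[
    [[0,0.01,0],0],
    [[0,0.02,0],0],
    [[0,0.02,0],0],
    [[0,0.02,0],0],
  ],
)

```text
time: 17.1
tool_pos: [0.6364, 0.0105, 0.1233]
ee_rot: [3.14, -0.0, 0.146]
wrist_force: [0.3, -3.4, 0.8]
width: 0.0173
```

>>> servo_tool(
  rows=[
    [[0,0.01,0],0],
    [[0,0.02,0],0],
    [[0,0.02,0],0],
    [[0,0.02,0],0],
  ],
)

```text
time: 17.43
tool_pos: [0.6365, 0.0096, 0.1232]
ee_rot: [3.141, -0.0, 0.147]
wrist_force: [0.6, -4.5, 0.8]
width: 0.0173
```

>>> servo_tool(
  rows=[
    [[0,0.01,0],0],
    [[0,0.02,0],0],
    [[0,0.02,0],0],
    [[0,0.02,0],0],
  ],
)

```text
time: 17.77
tool_pos: [0.6368, 0.0081, 0.1232]
ee_rot: [3.141, -0.0, 0.147]
wrist_force: [1.1, -3.7, 1.5]
width: 0.0172
```

>>> servo_tool(
  rows=[
    [[0,0.01,0],0],
    [[0,0.015,0],0],
    [[0,0.015,0],0],
    [[0,0.015,0],0],
  ],
)

```text
time: 18.1
tool_pos: [0.6368, 0.0077, 0.123]
ee_rot: [-3.141, -0.0, 0.147]
wrist_force: [0.7, -1.9, 1.0]
width: 0.0174
```

>>> servo_tool(
  rows=[
    [[0,0.01,0],0],
    [[0,0.015,0],0],
    [[0,0.015,0],0],
    [[0,0.015,0],0],
  ],
)

```text
time: 18.43
tool_pos: [0.6369, 0.007, 0.1228]
ee_rot: [-3.14, 0.0, 0.148]
wrist_force: [-0.6, 1.2, 1.1]
width: 0.0173
```

Run:
```python
from h import *
o=robot.get_obs(); print(o['tool_pos'],o['wrist_force'],o['width'])
snap('wrist','wrist12');snap('scene','scene12')
a=cv2.imread('pics/scene12.png')[180:350,230:390]; cv2.imwrite('pics/s12z.png',cv2.resize(a,None,fx=3.5,fy=3.5,interpolation=cv2.INTER_CUBIC))
```

```text
[0.63687834 0.00703226 0.12282749] [-0.60039552  1.18810319  1.14371267] 0.017319451299643393
```

View pics/wrist12.png

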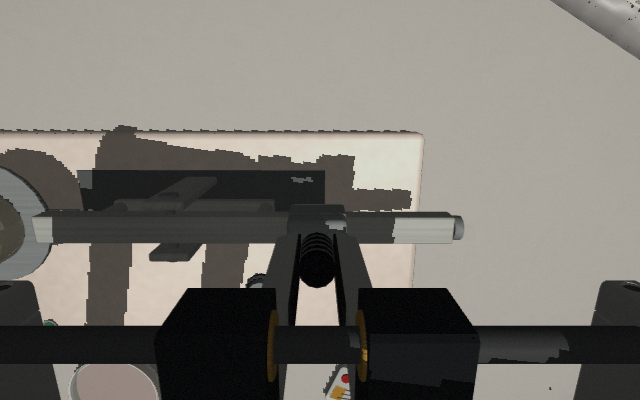

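View pics/s12z.png

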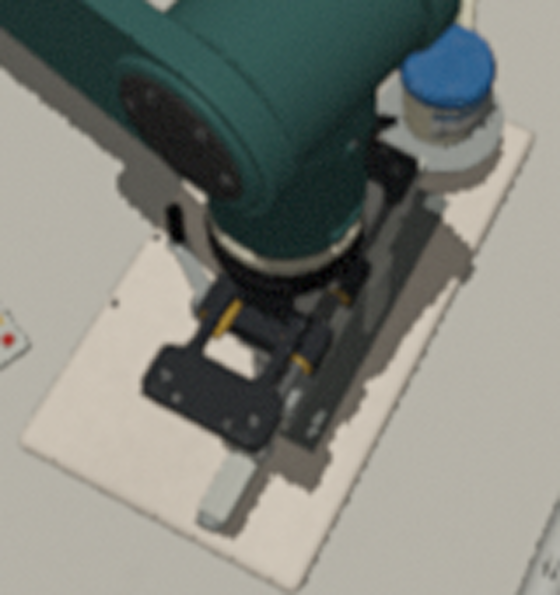

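>>> servo_tool(
  rows=[
    [[0,0,0],0],
    [[0,0,0],0],
    [[0,0,0],0],
    [[0,0,0],0],
    [[0,0,0],0],
    [[0,0,0],0],
  ],
)

```text
time: 19.03
tool_pos: [0.6369, 0.0066, 0.1229]
ee_rot: [-3.141, 0.0, 0.147]
wrist_force: [0.4, 3.1, -0.4]
width: 0.0176
```

Run:
```python
from h import *
o=robot.get_obs(); print(o['tool_pos'],o['wrist_force'],o['width'])
A=[]
for n in ('scene0','scene12'):
  A.append(cv2.resize(cv2.imread(f'pics/{n}.png')[170:350,200:410],None,fx=1.9,fy=3,interpolation=cv2.INTER_CUBIC))
cv2.imwrite('pics/cmp12.png',np.hstack(A))
```

```text
[0.63692532 0.00657698 0.12292705] [ 0.41632226  3.06772108 -0.3964319 ] 0.017556305672303995
```

View pics/cmp12.png

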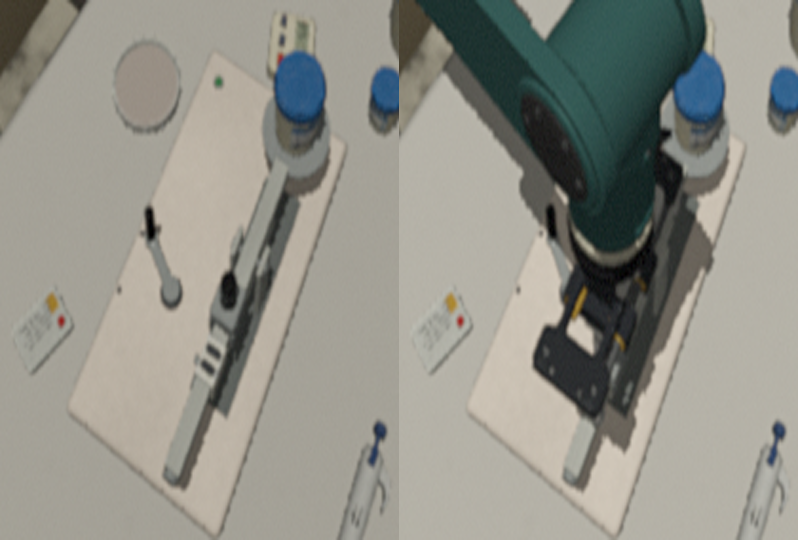

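>>> servo_tool(
  rows=[
    [[0,-0.007,0],0],
    [[0,-0.007,0],0],
    [[0,-0.007,0],0],
    [[0,-0.007,0],0],
    [[0,-0.007,0],0],
    [[0,-0.007,0],0],
    [[0,-0.007,0],0],
    [[0,-0.007,0],0],
  ],
)

```text
time: 19.7
tool_pos: [0.6369, 0.0066, 0.123]
ee_rot: [3.141, 0.0, 0.147]
wrist_force: [0.3, 2.8, -0.7]
width: 0.0176
```

>>> servo_tool(
  rows=[
    [[0,0,0],0],
    [[0,0,0],0],
    [[0,0,0],0],
    [[0,0,0],0],
    [[0,0,0],0],
    [[0,0,0],0],
    [[0,0,0],0],
    [[0,0,0],0],
    [[0,0,0],0],
    [[0,0,0],0],
    [[0,0,0],0],
    [[0,0,0],0],
  ],
)

```text
time: 20.7
tool_pos: [0.6369, 0.0067, 0.1231]
ee_rot: [3.141, -0.0, 0.147]
wrist_force: [0.0, 2.7, -1.0]
width: 0.0171
```

>>> servo_tool(
  rows=[
    [[0,-0.006,0],0],
    [[0,-0.006,0],0],
    [[0,-0.006,0],0],
    [[0,-0.006,0],0],
    [[0,-0.006,0],0],
    [[0,-0.006,0],0],
    [[0,-0.006,0],0],
    [[0,-0.006,0],0],
    [[0,-0.006,0],0],
    [[0,-0.006,0],0],
  ],
)

```text
time: 21.53
tool_pos: [0.6369, 0.0069, 0.1231]
ee_rot: [3.141, 0.0, 0.147]
wrist_force: [-0.1, -0.6, 0.1]
width: 0.0179
```

Force along the beam is now close to zero at y = 0.0069, which matches the middle worked out from the ridge peak. I'm handing the job in.

Run:
```python
from h import *
print(robot.close_job()); o=robot.get_obs(); print(o['time'],o['tool_pos'],o['wrist_force'],o['width'])
```

```text
the job is handed in; nothing more can be done
None
the job is handed in; nothing more can be done
```

The job is done and handed in at about 21.5 s. The hand-in gave no verdict.

**What I did:** I gripped the lever peg and swung it to the right stop, where the beam's pan side sank to its stop. I then swung it back to the left stop. After that I gripped the poise knob and slid it outwards about 39 mm into the notch, and I finished still holding it.

**Last checks:**
- **Lever:** The peg did not move when pushed with about 18 N at the right stop and 22 N at the left one.
- **Beam:** The scene picture taken after the lever was back shows it level again. I judged both its tilt and its return to level by eye from pixel shifts.
- **Poise:** The force along the beam rose to about 6 N about 12.6 mm before the notch. It then reversed to about −4.5 N as the ball was pulled in, and ended near −0.6 N with the knob stationary at y = 0.0069 m. The finger opening was about 18 mm, which matches the knob.
- **Surroundings:** The cup is still on the pan. The cartridge showed no change in the last scene picture; the arm hides the dish and most of the timer there. Nothing touched any of them.

**Disagreements:**
- The locked stop lies about 3° beyond where the lever stood at first. The full swing measured about 68°, against 68.75° given.
- The notch position from the camera (y = 0.006 m) and from the felt forces (y = 0.0069 m) differ by about 1 mm. I used the felt one.
- Holding in the notch first showed about 3 N of sideways push, so I backed off about 1 mm before handing in.

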